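# Load the measuring rack in delivery order

### The arm

A 6-joint arm with a two-finger parallel gripper is mounted at the origin on the work surface. World frame = base frame: x ahead of the robot, y to its left, z up, the work surface at z = 0. Lengths are in m, angles in rad, forces in N, time in s.
With the tool pointing down it reaches from about 0.275 to 0.725 m from the base axis. Payload 15.9 kg.
Tool frame: the origin (TCP) lies at the very end of the fingers, on their centre line; the grasp point (between the pads) lies 19 mm behind it; z points along the fingers, y is the line along which they close (so a half turn about z gives the same grasp; the last joint's range is limited). The gripper opens to 85 mm and grips with 20 to 120 N. Pads are 22 mm wide; open, the fingers measure 114 mm over their backs; the gripper's body (76 mm by 85 mm) begins 54 mm behind the grasp point. The pads swing forward as they close: fully open they stand 13 mm farther back than shut.
Start: joints at [-1.331, 0.213, -0.034, 1.323, 0, 1.571], TCP at [0.119, -0.486, 0.231] pointing down, gripper open.
Joint ranges: [-2.98, 2.98], [-0.74, 1.72], [-1.14, 1.35], [-2.1, 2.04], [-1.57, 1.44], [-3.14, 3.14]. Speed limits (rad/s): [1.89, 1.89, 2.39, 2.57, 3.14, 3.14].

### API

Orientations are given as [roll, pitch, yaw] about the fixed x, y, z axes, in that order (R = Rz(yaw) Ry(pitch) Rx(roll)).
In Python, from bench import ctrl gives the robot as it stands.
- The arm moves only by the tool step_arm, never from a script. Its argument "motion" is a list of rows, each an object of numbers: "dx", "dy", "dz": the shift along the tool's x, y, z in m; "turn": the turn about the tool's z in rad; "claw": the finger opening in m, from 0 to 0.0854. A call has exactly 10 rows; each row shifts and turns the commanded pose from where the row before left it, along the tool's axes as they then stand; what a row does not reach is not made up. A row lasts 1/12 s, in which the tool goes at most 41.7 mm and 7.16 degrees, less where a joint would pass 70% of its speed; a pose out of reach is approached as far as the arm can. A call is refused whole if a number of a shift passes 0.0417 or a number of a turn 0.125, either way. A call with a gripper value outside its range is refused whole. The fingers move at their own pace and stop on an object; "force" is the grip in N (left out, the last holds). Time passes only in rows, so rows that do not move let the fingers close, or fill a call up. It gives the time, the measured TCP pose, the force, the opening and the grip force at its end, in the units of the state.
- ctrl.read_state(): the state, without advancing time (a new reading comes with each control period).
- ctrl.read_camera(name): name is "scene" or "side" or "wrist"; returns a dict with "img" (400x640x3 uint8, blue, green, red), "fx", "fy", "cx", "cy" (pixels), "camera_from_world" (4x4, takes a point from world to camera coordinates); the wrist camera has in their place "mount" (4x4, takes a point from camera to tool coordinates, whose origin is the TCP and whose axes are the flange's). Camera axes: x right, y up, looking along -z (the intrinsics and any distortion apply to the point x, -y, -z); pixel columns grow to the right and rows downward; lengths in m; the calibration is good to about 2 mm. A picture is of the moment at which its call begins: read the wrist's pose just before it. There is no depth.
- ctrl.job_done(): hands the job in; it is judged then, once.
The state is a dict: "clock": time; "joints": joint angles; "joint_velocities": joint speeds; "effort": joint torques, N m; "tcp_pos": TCP position; "orientation": TCP orientation; "ft_force": force on the tool from outside, world axes, zero at the start; "torque": the same for the moment, N m; "grip_width": finger opening in m; "grip_force": force on a finger pad.
Only numpy, scipy, OpenCV 4.12 (cv2) and the standard library are available. Lean on these libraries where they do the work, as an engineer would, in place of code of your own. Each camera call takes 0.05 s, during which the arm holds its last target. There are 200 camera calls.

### The job

Move the four turned steel parts from the carrier discs of the wooden delivery rack into the four recesses of the black measuring rack, one part in each, keeping their order as counted from each rack's steel index post: the part that stands nearest the post of the delivery rack goes into the recess nearest the post of the black rack, the second into the second, and so on. Keep every part upright, and lower it into its recess before letting go rather than dropping it. At the end all four stand upright and still, down in their recesses.

Things in the scene. Friction and masses are not known exactly. Their poses are not given: they have to be found in the camera images.
- step_pin: Tall stepped steel pin, 75 tall, turned: foot dia 30 (0 to 10 above its underside), body dia 24 (up to 40), slim top dia 14 (40 to 75; grip it there, about 58 above the underside). Loose, 0.13 to 0.25 kg, round about its z axis. Origin: centre of its underside, z up along its axis. Sizes in mm.
- flange_plug: Steel plug with a wide flat disc on top, 52 tall: foot dia 32 (0 to 10), stem dia 18 (10 to 40), disc dia 44 (40 to 52; grip it by the disc's rim, about 46 above the underside). Loose, 0.13 to 0.25 kg, round about its z axis. Origin: centre of its underside, z up along its axis. Sizes in mm.
- bush: Plain steel bush (short tube), 45 tall, outside dia 36, with a through bore of dia 20 seen from above (grip the outside about 30 above the underside). Loose, 0.13 to 0.25 kg, round about its z axis. Origin: centre of its underside, z up along its axis. Sizes in mm.
- ball_gauge: Steel ball on a stem, 72 tall: foot dia 32 (0 to 10), stem dia 14 (10 to 48), ball dia 32 with its centre 56 above the underside (grip the ball at its middle). Loose, 0.13 to 0.25 kg, round about its z axis. Origin: centre of its underside, z up along its axis. Sizes in mm.
- step_pin_carrier: Fixed white plastic disc, dia 50, 8 thick, on the delivery rack; the step pin stands on it at the start (within 6 of its centre). It stays there and so marks that part's place in the row. The four discs look alike. Origin: centre of the underside, 10 above the table; its top is 18 above the table. Sizes in mm.
- flange_plug_carrier: Fixed white plastic disc, dia 50, 8 thick, on the delivery rack; the flange plug stands on it at the start (within 6 of its centre). It stays there and so marks that part's place in the row. The four discs look alike. Origin: centre of the underside, 10 above the table; its top is 18 above the table. Sizes in mm.
- bush_carrier: Fixed white plastic disc, dia 50, 8 thick, on the delivery rack; the bush stands on it at the start (within 6 of its centre). It stays there and so marks that part's place in the row. The four discs look alike. Origin: centre of the underside, 10 above the table; its top is 18 above the table. Sizes in mm.
- ball_gauge_carrier: Fixed white plastic disc, dia 50, 8 thick, on the delivery rack; the ball gauge stands on it at the start (within 6 of its centre). It stays there and so marks that part's place in the row. The four discs look alike. Origin: centre of the underside, 10 above the table; its top is 18 above the table. Sizes in mm.
- delivery_rack: Wooden bar, 80 x 290 x 10, fixed. Four white carrier discs in a row on it at y = 96 (nearest the post), 32, -32, -96; one part stands on each. Steel index post, dia 12, 45 tall, at y = 134. Origin: centre of the underside, on the table; y along the row towards the post, z up. Any yaw. Sizes in mm.
- measuring_rack: Black plate, 80 x 290 x 15, fixed, empty at the start. Four round recesses in a row at y = 96 (nearest the post), 32, -32, -96; each dia 45, 5 deep, its flat white floor 10 above the table; parts have 4 or more of play in it. Steel index post, dia 12, 45 tall, at y = 134. Origin: centre of the underside, on the table; y along the row towards the post, z up. Any yaw. Sizes in mm.

How it is judged:
By the outcome, as a careful person would: the job done as asked, in the order asked, and still so for the second after the job is handed in, with the robot touching nothing.
It also fails if it takes over 106 s, if anything falls off the work surface, if the arm or the gripper's body presses on something with over 40 N, if the wrist force passes 120 N, or if a joint passes its speed limit or range.

## Working session

There is one attempt and no reset: what is moved stays moved. The work goes in short steps, Python scripts to look and compute and a tool call to move; the robot and the scene stay as the last step left them, time stands still between calls to the robot, and variables do not carry over. Pictures are saved under pics/ and viewed, at most 16 in all, crops included, and the job is handed in when it is done.

Besides the shell and the picture viewer there is one more tool, called after ">>>" by a JSON object that holds its "method" and its "body". step_arm: Moves the arm, as the interface text tells. Its arguments: {"type":"object","properties":{"motion":{"type":"array","items":{"type":"object","properties":{"dx":{"type":"number"},"dy":{"type":"number"},"dz":{"type":"number"},"turn":{"type":"number"},"claw":{"type":"number"}}}},"force":{"type":"number"}},"required":["motion"]}

```bash
mkdir -p pics; python3 - <<'E'
from bench import ctrl
import cv2,pickle
s=ctrl.read_state();print(s)
d={}
for n in("scene","side"):
    c=ctrl.read_camera(n);d[n]=c;cv2.imwrite(f"pics/{n}0.png",c["img"]);print(n,{k:v for k,v in c.items() if k!="img"})
w=ctrl.read_camera("wrist");print({k:v for k,v in w.items() if k!="img"})
pickle.dump(d,open("cams.pkl","wb"))
E
```

```text
{'clock': 0.0, 'joints': array([-1.33101282e+00,  2.13345055e-01, -3.50156937e-02,  1.32347660e+00,
       -5.45083499e-06,  1.57078958e+00]), 'joint_velocities': array([ 3.78886341e-04, -1.68963869e-04, -8.14155680e-06,  1.72684476e-03,
       -5.59091940e-04, -2.42798795e-04]), 'effort': array([ 3.46521258e-03, -6.86158633e+01,  4.87118840e+01,  1.73543062e-02,
        2.66532079e-04, -1.39778685e-06]), 'tcp_pos': array([ 0.11867098, -0.48539441,  0.23083892]), 'orientation': array([-3.14055164e+00,  5.44380808e-06,  2.39790263e-01]), 'ft_force': array([0.23774518, 0.60504115, 0.0301422 ]), 'torque': array([-0.03982655,  0.03434588,  0.06053265]), 'grip_force': 0.0, 'grip_width': 0.08532296369613182}
scene {'fx': 468.0116095224781, 'fy': 468.0116095224781, 'cx': 328.1556764448975, 'cy': 205.88875390014022, 'camera_from_world': array([[-0.59414449,  0.80416194,  0.0177734 ,  0.32735094],
       [-0.47917095, -0.37160397,  0.79517651,  0.22359401],
       [ 0.64605536,  0.46393325,  0.6061175 , -1.27765104],
       [ 0.        ,  0.        ,  0.        ,  1.        ]])}
side {'fx': 473.0235830891272, 'fy': 473.0235830891272, 'cx': 322.7280655681269, 'cy': 206.8012053586986, 'camera_from_world': array([[ 0.94852553, -0.31669271,  0.00224434, -0.4989924 ],
       [ 0.18748511,  0.56721937,  0.80194234, -0.12516047],
       [-0.25524233, -0.76024201,  0.59739722, -0.85344887],
       [ 0.        ,  0.        ,  0.        ,  1.        ]])}
{'fx': 335.5168158373596, 'fy': 335.5168158373596, 'cx': 317.7997995681876, 'cy': 202.3292038439823, 'mount': array([[-8.24473366e-04,  9.45912515e-01,  3.24420768e-01,
         8.29834430e-02],
       [ 9.99998603e-01,  1.25154242e-03, -1.10775099e-03,
        -1.16252670e-03],
       [-1.45386188e-03,  3.24419402e-01, -9.45912225e-01,
        -1.42475436e-01],
       [ 0.00000000e+00,  0.00000000e+00,  0.00000000e+00,
         1.00000000e+00]])}
```

View pics/scene0.png

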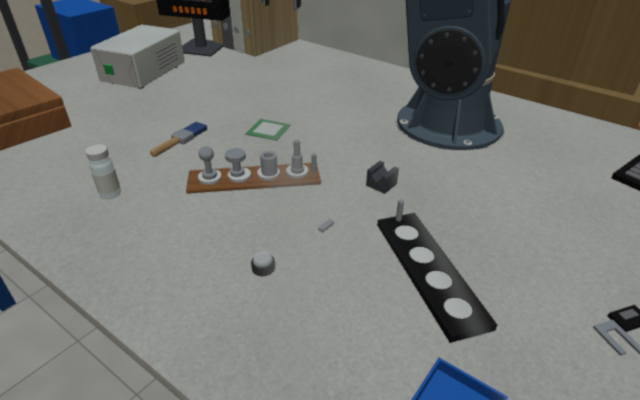

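View pics/side0.png

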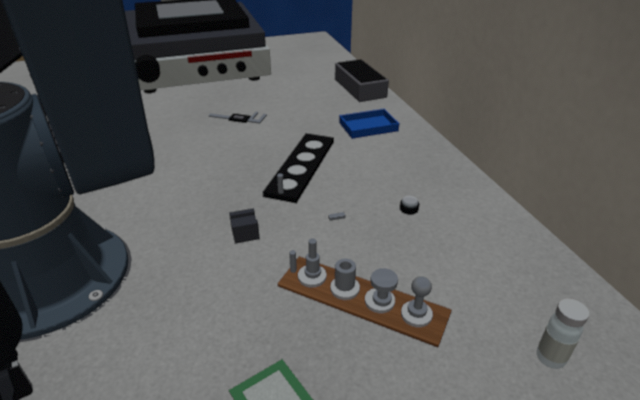

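Scene view: the delivery rack spans (187–322, 165–192), with its post at right (314,160). From the post the order is step pin, bush, flange plug, ball gauge. The black rack's post is at (400,211), with recesses at about (406,232), (422,255), (438,280) and (458,308). The side view agrees. I'll enlarge both next.

```bash
python3 - <<'E'
import cv2,pickle
d=pickle.load(open("cams.pkl","rb"))
def crop(n,x,y,w,h,k,f):
    cv2.imwrite("pics/"+f,cv2.resize(d[n]["img"][y:y+h,x:x+w],None,fx=k,fy=k,interpolation=cv2.INTER_CUBIC))
crop("scene",180,130,150,70,5,"c1.png");crop("scene",370,195,130,145,4,"c2.png");crop("side",270,235,190,110,4,"c3.png")
E
```

```text
(no output)
```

View pics/c1.png

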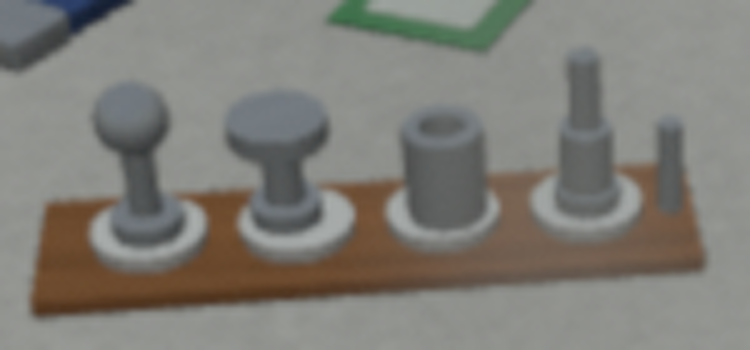

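View pics/c2.png

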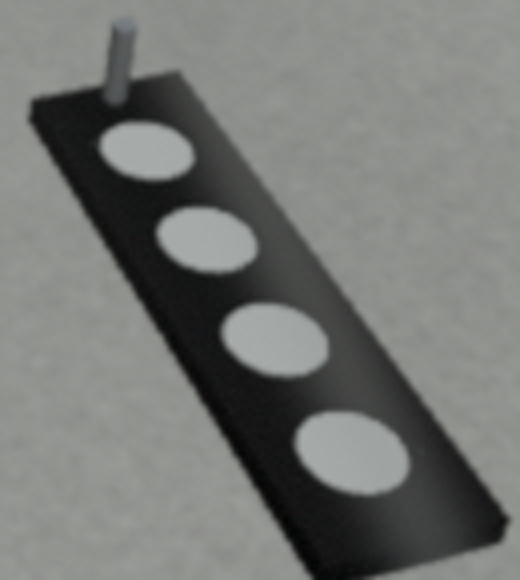

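View pics/c3.png

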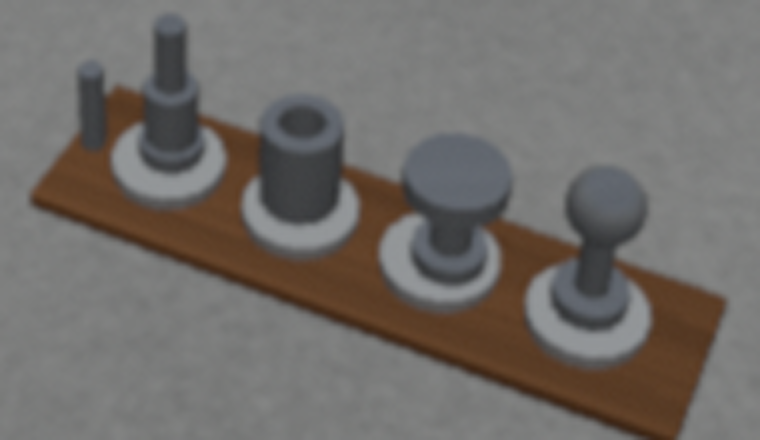

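The crops show:
- **c1 (scene):** tops at pin (583,53), bush (443,126), flange (278,113), ball centre (131,118).
- **c2 (scene):** floors at (147,151), (207,240), (275,340), (352,452).
- **c3 (side):** tops at pin (170,21), bush (301,123), flange (457,170), ball centre (606,205).

```bash
cat > h.py <<'E'
import numpy as np,cv2
def ray(c,u,v,z,T=None):
    "pixel -> world point on plane z"
    T=np.linalg.inv(c["camera_from_world"]) if T is None else T
    d=T[:3,:3]@np.array([(u-c["cx"])/c["fx"],-(v-c["cy"])/c["fy"],-1]);o=T[:3,3]
    return o+d*(z-o[2])/d[2]
def fit(P):
    "rack pose from 4 recess/disc centres, nearest post first"
    P=np.array(P)[:,:2];m=P.mean(0);y=np.array([96,32,-32,-96])/1000
    a=(P-m).T@y;a/=np.linalg.norm(a);return m,a,m+np.outer(y,a)
E
python3 - <<'E'
import pickle,numpy as np,cv2
from h import *
np.set_printoptions(precision=4,suppress=True)
d=pickle.load(open("cams.pkl","rb"))
z=[.093,.063,.070,.074]
S=[(583,53),(443,126),(278,113),(131,118)];D=[(170,21),(301,123),(457,170),(606,205)]
f=lambda c,k,o:((c+.5)/k-.5+o)
A=[ray(d["scene"],f(u,5,180),f(v,5,130),h) for (u,v),h in zip(S,z)]
B=[ray(d["side"],f(u,4,270),f(v,4,235),h) for (u,v),h in zip(D,z)]
for a,b in zip(A,B):print("part",a,b,(a-b)*1e3)
R=[(147,151),(207,240),(275,340),(352,452)]
A=[ray(d["scene"],f(u,4,370),f(v,4,195),.0125) for u,v in R]
g=cv2.cvtColor(d["side"]["img"],6)[125:205,255:340]
n,l,st,ce=cv2.connectedComponentsWithStats((g>120).astype(np.uint8));print([(s,c+[255,125]) for s,c in zip(st,ce) if 40<s[4]<600])
B=[ray(d["side"],*(c+[255,125]),.0125) for s,c in zip(st,ce) if 60<s[4]<600 and s[2]<40 and s[0]>0]
print(np.array(A),np.array(B))
print(fit(A), np.linalg.norm(np.diff(A,axis=0),axis=1))
E
```

```text
part [ 0.4515 -0.1608  0.093 ] [ 0.4541 -0.1587  0.093 ] [-2.605  -2.0912  0.    ]
part [ 0.4974 -0.2021  0.063 ] [ 0.4965 -0.2044  0.063 ] [0.8835 2.2342 0.    ]
part [ 0.5414 -0.2567  0.07  ] [ 0.5434 -0.256   0.07  ] [-2.0312 -0.7292  0.    ]
part [ 0.587  -0.2973  0.074 ] [ 0.5886 -0.2951  0.074 ] [-1.5131 -2.1569  0.    ]
[(array([51, 16, 16,  7, 85], dtype=int32), array([313.4588, 144.1059])), (array([43, 28, 16,  7, 95], dtype=int32), array([305.4316, 156.1368])), (array([ 33,  41,  18,   8, 111], dtype=int32), array([296.4505, 169.4144])), (array([ 28,  54,  14,  10, 100], dtype=int32), array([288.83, 183.55]))]
[[0.4862 0.1373 0.0125]
 [0.5242 0.1889 0.0125]
 [0.5621 0.2408 0.0125]
 [0.5994 0.2925 0.0125]] [[0.5978 0.2903 0.0125]
 [0.5606 0.2387 0.0125]
 [0.5226 0.1865 0.0125]
 [0.4897 0.1341 0.0125]]
(array([0.543 , 0.2149]), array([-0.5893, -0.8079]), array([[0.4864, 0.1373],
       [0.5241, 0.1891],
       [0.5618, 0.2408],
       [0.5996, 0.2925]])) [0.0641 0.0642 0.0638]
```

Rack fit and reach are consistent: pitch comes out at 64 mm and all points lie within 0.67 m. Next I'll fly to a hover over the delivery row for one wrist picture.

```bash
cat >> h.py <<'E'
def plan(x,y,z,yawdeg,N):
    "constant row that brings the TCP from the present measured pose to the target in N rows"
    from bench import ctrl
    s=ctrl.read_state();p=s["tcp_pos"];t0=s["orientation"][2]
    dt=(np.radians(yawdeg)-t0+np.pi)%(2*np.pi)-np.pi
    M=sum(np.array([[np.cos(a),np.sin(a)],[np.sin(a),-np.cos(a)]]) for a in t0+dt/N*np.arange(N))
    d=np.linalg.solve(M,np.array([x,y])-p[:2])
    print("clk %.2f"%s["clock"],"rows",N,"dx %.4f dy %.4f dz %.4f turn %.4f"%(*d,(p[2]-z)/N,-dt/N),"q",s["joints"].round(2))
E
python3 -c "
from h import *
plan(.52,-.228,.25,135,20)"
```

```text
clk 0.15 rows 20 dx 0.0226 dy 0.0181 dz -0.0010 turn -0.1058 q [-1.33  0.21 -0.03  1.32 -0.    1.57]
```

>>> {"method": "step_arm", "body": {"motion": [{"dx":0.0226,"dy":0.0181,"dz":-0.001,"turn":-0.106},{"dx":0.0226,"dy":0.0181,"dz":-0.001,"turn":-0.106},{"dx":0.0226,"dy":0.0181,"dz":-0.001,"turn":-0.106},{"dx":0.0226,"dy":0.0181,"dz":-0.001,"turn":-0.106},{"dx":0.0226,"dy":0.0181,"dz":-0.001,"turn":-0.106},{"dx":0.0226,"dy":0.0181,"dz":-0.001,"turn":-0.106},{"dx":0.0226,"dy":0.0181,"dz":-0.001,"turn":-0.106},{"dx":0.0226,"dy":0.0181,"dz":-0.001,"turn":-0.106},{"dx":0.0226,"dy":0.0181,"dz":-0.001,"turn":-0.106},{"dx":0.0226,"dy":0.0181,"dz":-0.001,"turn":-0.106}]}}

```text
invalid input
```

```bash
python3 -c "
from h import *
plan(.52,-.228,.25,135,9)"
```

```text
clk 0.15 rows 9 dx 0.0526 dy 0.0368 dz -0.0021 turn -0.2352 q [-1.33  0.21 -0.03  1.32 -0.    1.57]
```

>>> {"method": "step_arm", "body": {"motion": [{"dx":0.0226,"dy":0.0181,"dz":-0.001,"turn":-0.106,"claw":0.085},{"dx":0.0226,"dy":0.0181,"dz":-0.001,"turn":-0.106,"claw":0.085},{"dx":0.0226,"dy":0.0181,"dz":-0.001,"turn":-0.106,"claw":0.085},{"dx":0.0226,"dy":0.0181,"dz":-0.001,"turn":-0.106,"claw":0.085},{"dx":0.0226,"dy":0.0181,"dz":-0.001,"turn":-0.106,"claw":0.085},{"dx":0.0226,"dy":0.0181,"dz":-0.001,"turn":-0.106,"claw":0.085},{"dx":0.0226,"dy":0.0181,"dz":-0.001,"turn":-0.106,"claw":0.085},{"dx":0.0226,"dy":0.0181,"dz":-0.001,"turn":-0.106,"claw":0.085},{"dx":0.0226,"dy":0.0181,"dz":-0.001,"turn":-0.106,"claw":0.085},{"dx":0.0226,"dy":0.0181,"dz":-0.001,"turn":-0.106,"claw":0.085}], "force": 40}}

```text
clock: 0.98
tcp_pos: [0.3961, -0.4737, 0.2407]
orientation: [-3.141, -0.0, 1.305]
ft_force: [0.2, -0.2, 0.4]
grip_width: 0.085
grip_force: 0.0
```

```bash
python3 -c "
from h import *
plan(.52,-.228,.25,135,9)"
```

```text
clk 0.98 rows 9 dx 0.0251 dy 0.0198 dz -0.0010 turn -0.1168 q [-0.87  0.47  0.35  1.45 -0.    0.96]
```

>>> {"method": "step_arm", "body": {"motion": [{"dx":0.0251,"dy":0.0198,"dz":-0.001,"turn":-0.117,"claw":0.085},{"dx":0.0251,"dy":0.0198,"dz":-0.001,"turn":-0.117,"claw":0.085},{"dx":0.0251,"dy":0.0198,"dz":-0.001,"turn":-0.117,"claw":0.085},{"dx":0.0251,"dy":0.0198,"dz":-0.001,"turn":-0.117,"claw":0.085},{"dx":0.0251,"dy":0.0198,"dz":-0.001,"turn":-0.117,"claw":0.085},{"dx":0.0251,"dy":0.0198,"dz":-0.001,"turn":-0.117,"claw":0.085},{"dx":0.0251,"dy":0.0198,"dz":-0.001,"turn":-0.117,"claw":0.085},{"dx":0.0251,"dy":0.0198,"dz":-0.001,"turn":-0.117,"claw":0.085},{"dx":0.0251,"dy":0.0198,"dz":-0.001,"turn":-0.117,"claw":0.085},{"dx":0,"dy":0,"dz":0,"turn":0,"claw":0.085}]}}

```text
clock: 1.82
tcp_pos: [0.5197, -0.2248, 0.2507]
orientation: [3.141, -0.001, 2.364]
ft_force: [-0.2, 0.4, -0.1]
grip_width: 0.0849
grip_force: 0.0
```

```bash
cat >> h.py <<'E'
def wrist(f):
    from bench import ctrl;import pickle
    from scipy.spatial.transform import Rotation as Ro
    s=ctrl.read_state();c=ctrl.read_camera("wrist")
    T=np.eye(4);T[:3,:3]=Ro.from_euler("xyz",s["orientation"]).as_matrix();T[:3,3]=s["tcp_pos"]
    pickle.dump((c,T@c["mount"],s),open(f+".pkl","wb"));cv2.imwrite("pics/"+f+".png",c["img"])
    print(s["tcp_pos"],s["orientation"],abs(s["joint_velocities"]).max())
E
python3 -c "
from h import *
wrist('w1')"
```

```text
[ 0.51974146 -0.22476171  0.25067557] [ 3.14060702e+00 -7.55831178e-04  2.36413705e+00] 0.1043349716351561
```

View pics/w1.png

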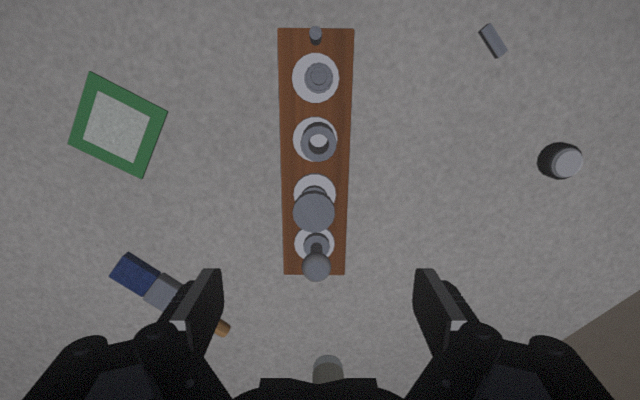

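The wrist view shows the row from the post at (315,35), then pin (319,75), bush (319,141), flange (314,212) and ball (316,267). One enlarged crop to refine these.

```bash
python3 -c "
import cv2
g=cv2.imread('pics/w1.png')[20:170,260:370];h=cv2.imread('pics/w1.png')[150:300,260:370]
cv2.imwrite('pics/w1c.png',cv2.resize(cv2.hconcat([g,h]),None,fx=3.6,fy=3.6,interpolation=2))"
```

```text
(no output)
```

View pics/w1c.png

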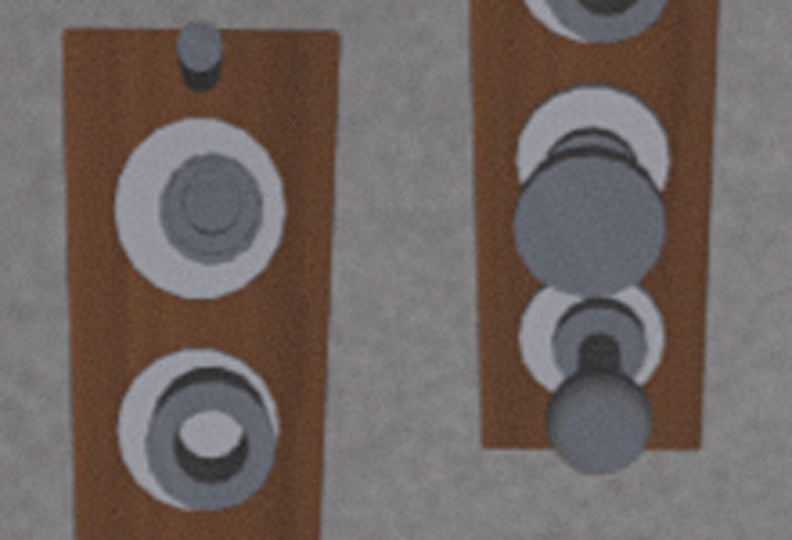

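In the crop: pin top (211,205), bush top (211,445), flange top (590,223), ball (599,423), first carrier (200,208).

```bash
python3 - <<'E'
from h import *
import pickle
np.set_printoptions(precision=4,suppress=True)
c,T,s=pickle.load(open("w1.pkl","rb"))
f=lambda u,o:(u+.5)/3.6-.5+o
for n,u,v,ox,oy,z in[("pin",211,205,260,20,.093),("bush",211,445,260,20,.063),("fl",590-396,223,260,150,.07),("ball",599-396,423,260,150,.074),("disc1",200,208,260,20,.018)]:
    print(n,ray(c,f(u,ox),f(v,oy),z,T)[:2])
plan(.4522,-.1598,.16,135,10)
E
```

```text
pin [ 0.4536 -0.1591]
bush [ 0.4967 -0.2015]
fl [ 0.5424 -0.2534]
ball [ 0.5886 -0.2954]
disc1 [ 0.4505 -0.1605]
clk 1.87 rows 10 dx 0.0095 dy -0.0000 dz 0.0091 turn 0.0001 q [-0.41  0.35  0.2   1.42  0.    0.37]
```

>>> {"method": "step_arm", "body": {"motion": [{"dx":0.0117,"dy":0,"dz":0.0163,"turn":0,"claw":0.085},{"dx":0.0117,"dy":0,"dz":0.0163,"turn":0,"claw":0.085},{"dx":0.0117,"dy":0,"dz":0.0163,"turn":0,"claw":0.085},{"dx":0.0117,"dy":0,"dz":0.0163,"turn":0,"claw":0.085},{"dx":0.0117,"dy":0,"dz":0.0163,"turn":0,"claw":0.085},{"dx":0.0117,"dy":0,"dz":0.0163,"turn":0,"claw":0.085},{"dx":0.0117,"dy":0,"dz":0.0163,"turn":0,"claw":0.085},{"dx":0.0117,"dy":0,"dz":0.0163,"turn":0,"claw":0.085},{"dx":0,"dy":0,"dz":0,"turn":0,"claw":0.06},{"dx":0,"dy":0,"dz":0,"turn":0,"claw":0.06}]}}

```text
clock: 2.7
tcp_pos: [0.4531, -0.1633, 0.1197]
orientation: [-3.141, -0.001, 2.352]
ft_force: [-0.4, -0.6, 0.8]
grip_width: 0.0635
grip_force: 0.0
```

```bash
python3 -c "
from h import *
plan(.4532,-.1595,.0555,135,5)"
```

```text
clk 2.70 rows 5 dx 0.0005 dy 0.0006 dz 0.0128 turn -0.0009 q [-0.35  0.23 -0.3   1.04 -0.    0.44]
```

>>> {"method": "step_arm", "body": {"motion": [{"dx":0.0005,"dy":0.0006,"dz":0.0128,"turn":-0.001,"claw":0.045},{"dx":0.0005,"dy":0.0006,"dz":0.0128,"turn":-0.001,"claw":0.045},{"dx":0.0005,"dy":0.0006,"dz":0.0128,"turn":-0.001,"claw":0.045},{"dx":0.0005,"dy":0.0006,"dz":0.0128,"turn":-0.001,"claw":0.045},{"dx":0.0005,"dy":0.0006,"dz":0.0128,"turn":-0.001,"claw":0.045},{"dx":0,"dy":0,"dz":0,"turn":0,"claw":0.045},{"dx":0,"dy":0,"dz":0,"turn":0,"claw":0.03},{"dx":0,"dy":0,"dz":0,"turn":0,"claw":0.0},{"dx":0,"dy":0,"dz":0,"turn":0,"claw":0.0},{"dx":0,"dy":0,"dz":0,"turn":0,"claw":0.0}], "force": 40}}

```text
clock: 3.53
tcp_pos: [0.4552, -0.1601, 0.0581]
orientation: [3.141, 0.003, 2.357]
ft_force: [-5.0, -1.5, 19.1]
grip_width: 0.0122
grip_force: 67.5
```

```bash
python3 -c "
from h import *
plan(.4532,-.1595,.155,135,5)"
```

```text
clk 3.53 rows 5 dx 0.0004 dy -0.0002 dz -0.0194 turn 0.0002 q [-0.34  0.28 -0.4   0.88 -0.    0.45]
```

The fingertips sit on the pin's shoulder (58 mm above the table). I'll reopen, rise about 6 mm and grip again.

>>> {"method": "step_arm", "body": {"motion": [{"dx":0,"dy":0,"dz":-0.003,"turn":0,"claw":0.03},{"dx":0,"dy":0,"dz":0,"turn":0,"claw":0.03},{"dx":0,"dy":0,"dz":0,"turn":0,"claw":0.03},{"dx":0,"dy":0,"dz":-0.004,"turn":0,"claw":0.03},{"dx":0,"dy":0,"dz":0,"turn":0,"claw":0.03},{"dx":0,"dy":0,"dz":0,"turn":0,"claw":0.0},{"dx":0,"dy":0,"dz":0,"turn":0,"claw":0.0},{"dx":0,"dy":0,"dz":0,"turn":0,"claw":0.0},{"dx":0,"dy":0,"dz":0,"turn":0,"claw":0.0},{"dx":0,"dy":0,"dz":0,"turn":0,"claw":0.0}], "force": 40}}

```text
clock: 4.37
tcp_pos: [0.4541, -0.1591, 0.0631]
orientation: [3.141, 0.0, 2.358]
ft_force: [-0.0, 1.7, 5.2]
grip_width: 0.0125
grip_force: 39.0
```

```bash
python3 -c "
from h import *
wrist('w2')
plan(.4532,-.1595,.155,135,5)"
```

```text
[ 0.45406383 -0.15907151  0.06308332] [3.14136263e+00 2.94698835e-04 2.35782152e+00] 0.0015261840646797642
clk 4.42 rows 5 dx 0.0001 dy -0.0002 dz -0.0184 turn 0.0003 q [-0.34  0.28 -0.4   0.9   0.    0.45]
```

View pics/w2.png

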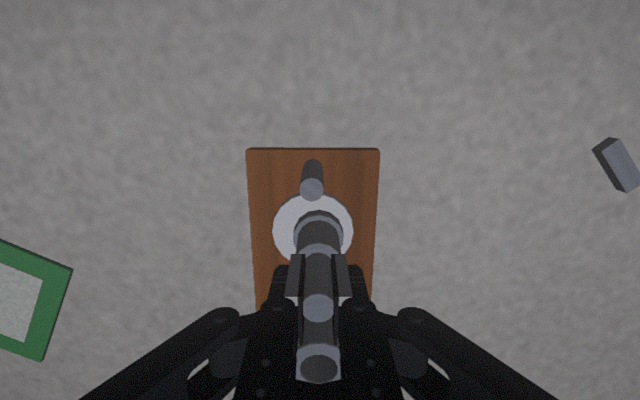

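The pin is held squarely in the pads and upright. Lifting it now.

>>> {"method": "step_arm", "body": {"motion": [{"dx":0,"dy":0,"dz":-0.01,"turn":0,"claw":0.0},{"dx":0,"dy":0,"dz":-0.02,"turn":0,"claw":0.0},{"dx":0,"dy":0,"dz":-0.025,"turn":0,"claw":0.0},{"dx":0,"dy":0,"dz":-0.025,"turn":0,"claw":0.0},{"dx":0,"dy":0,"dz":-0.02,"turn":-0.06,"claw":0.0},{"dx":0,"dy":0,"dz":-0.01,"turn":-0.1,"claw":0.0},{"dx":0,"dy":0,"dz":0,"turn":-0.1,"claw":0.0},{"dx":0,"dy":0,"dz":0,"turn":-0.1,"claw":0.0},{"dx":0,"dy":0,"dz":0,"turn":-0.1,"claw":0.0},{"dx":0,"dy":0,"dz":0,"turn":-0.1,"claw":0.0}]}}

```text
clock: 5.25
tcp_pos: [0.4537, -0.159, 0.1734]
orientation: [-3.142, -0.0, 2.923]
ft_force: [-0.4, -0.2, -2.2]
grip_width: 0.0121
grip_force: 39.0
```

```bash
python3 -c "
from h import *
plan(.4857,.1363,.155,233.9,16)
plan(.4857,.1363,.155,233.9,18)"
```

```text
clk 5.25 rows 16 dx -0.0082 dy 0.0178 dz 0.0012 turn -0.0725 q [-0.34  0.19 -0.21  1.17 -0.   -0.12]
clk 5.25 rows 18 dx -0.0074 dy 0.0158 dz 0.0010 turn -0.0644 q [-0.34  0.19 -0.21  1.17 -0.   -0.12]
```

>>> {"method": "step_arm", "body": {"motion": [{"dx":-0.0082,"dy":0.0178,"dz":0.001,"turn":-0.072,"claw":0.0},{"dx":-0.0082,"dy":0.0178,"dz":0.001,"turn":-0.072,"claw":0.0},{"dx":-0.0082,"dy":0.0178,"dz":0.001,"turn":-0.072,"claw":0.0},{"dx":-0.0082,"dy":0.0178,"dz":0.001,"turn":-0.072,"claw":0.0},{"dx":-0.0082,"dy":0.0178,"dz":0.001,"turn":-0.072,"claw":0.0},{"dx":-0.0082,"dy":0.0178,"dz":0.001,"turn":-0.072,"claw":0.0},{"dx":-0.0082,"dy":0.0178,"dz":0.001,"turn":-0.072,"claw":0.0},{"dx":-0.0082,"dy":0.0178,"dz":0.001,"turn":-0.072,"claw":0.0},{"dx":-0.0082,"dy":0.0178,"dz":0.001,"turn":-0.072,"claw":0.0},{"dx":-0.0082,"dy":0.0178,"dz":0.001,"turn":-0.072,"claw":0.0}]}}

```text
clock: 6.08
tcp_pos: [0.5163, 0.0233, 0.1632]
orientation: [3.142, -0.0, -2.642]
ft_force: [0.6, 0.7, -1.3]
grip_width: 0.012
grip_force: 39.1
```

```bash
python3 -c "
from h import *
plan(.4857,.1363,.155,233.9,6)"
```

```text
clk 6.08 rows 6 dx -0.0080 dy 0.0180 dz 0.0014 turn -0.0735 q [ 0.05  0.27 -0.13  1.17 -0.   -0.45]
```

>>> {"method": "step_arm", "body": {"motion": [{"dx":-0.008,"dy":0.018,"dz":0.001,"turn":-0.0735,"claw":0.0},{"dx":-0.008,"dy":0.018,"dz":0.001,"turn":-0.0735,"claw":0.0},{"dx":-0.008,"dy":0.018,"dz":0.001,"turn":-0.0735,"claw":0.0},{"dx":-0.008,"dy":0.018,"dz":0.001,"turn":-0.0735,"claw":0.0},{"dx":-0.008,"dy":0.018,"dz":0.001,"turn":-0.0735,"claw":0.0},{"dx":-0.008,"dy":0.018,"dz":0.001,"turn":-0.0735,"claw":0.0},{"dx":0,"dy":0,"dz":0,"turn":0,"claw":0.0},{"dx":0,"dy":0,"dz":0,"turn":0,"claw":0.0},{"dx":0,"dy":0,"dz":0,"turn":0,"claw":0.0},{"dx":0,"dy":0,"dz":0,"turn":0,"claw":0.0}]}}

```text
clock: 6.92
tcp_pos: [0.4862, 0.135, 0.1571]
orientation: [-3.141, -0.0, -2.206]
ft_force: [0.1, -0.2, -1.4]
grip_width: 0.012
grip_force: 39.1
```

```bash
python3 -c "
from h import *
wrist('w3')
plan(.4857,.1363,.075,233.9,6)"
```

```text
[0.48622702 0.13501674 0.15711193] [-3.14140677e+00 -1.34273398e-05 -2.20598164e+00] 0.004355359183024417
clk 6.97 rows 6 dx -0.0001 dy 0.0002 dz 0.0137 turn -0.0009 q [ 0.27  0.25 -0.18  1.14 -0.   -0.66]
```

View pics/w3.png

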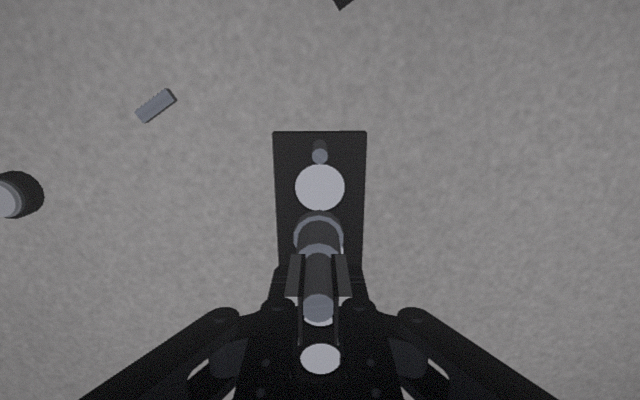

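The wrist view shows recess 1 at (320,187), the post top at (320,156) and a farther recess at (320,358). Checking these against the fit.

```bash
python3 - <<'E'
from h import *
import pickle
c,T,s=pickle.load(open("w3.pkl","rb"))
print(ray(c,319.8,187,.0125,T),ray(c,320,156,.060,T))
g=cv2.cvtColor(c["img"],6);n,l,st,ce=cv2.connectedComponentsWithStats((g[160:215,280:360]>130).astype(np.uint8))
for a,b in zip(st,ce):
    if 500<a[4]<3000:print(a,b+[280,160],ray(c,*(b+[280,160]),.0125,T))
E
```

```text
[0.48426222 0.1368741  0.0125    ] [0.46232041 0.10693883 0.06      ]
[   0    0   80   55 2622] [319.64530892 187.04652937] [0.48439862 0.13682706 0.0125    ]
[  15    4   49   46 1778] [319.28571429 186.93138358] [0.48459304 0.13655104 0.0125    ]
```

>>> {"method": "step_arm", "body": {"motion": [{"dx":-0.0005,"dy":0.0019,"dz":0.016,"turn":-0.005,"claw":0.0},{"dx":0,"dy":0,"dz":0.016,"turn":0,"claw":0.0},{"dx":0,"dy":0,"dz":0.016,"turn":0,"claw":0.0},{"dx":0,"dy":0,"dz":0.016,"turn":0,"claw":0.0},{"dx":0,"dy":0,"dz":0.016,"turn":0,"claw":0.0},{"dx":0,"dy":0,"dz":0.014,"turn":0,"claw":0.0},{"dx":0,"dy":0,"dz":0.003,"turn":0,"claw":0.0},{"dx":0,"dy":0,"dz":0.003,"turn":0,"claw":0.0},{"dx":0,"dy":0,"dz":0,"turn":0,"claw":0.0},{"dx":0,"dy":0,"dz":0,"turn":0,"claw":0.0}]}}

```text
clock: 7.8
tcp_pos: [0.4853, 0.1371, 0.0576]
orientation: [-3.141, 0.001, -2.2]
ft_force: [-0.8, 0.4, -2.1]
grip_width: 0.0121
grip_force: 39.1
```

>>> {"method": "step_arm", "body": {"motion": [{"dx":0,"dy":0,"dz":0.001,"turn":0,"claw":0.0},{"dx":0,"dy":0,"dz":0.001,"turn":0,"claw":0.0},{"dx":0,"dy":0,"dz":0.0005,"turn":0,"claw":0.0},{"dx":0,"dy":0,"dz":0,"turn":0,"claw":0.0},{"dx":0,"dy":0,"dz":0,"turn":0,"claw":0.025},{"dx":0,"dy":0,"dz":0,"turn":0,"claw":0.045},{"dx":0,"dy":0,"dz":0,"turn":0,"claw":0.045},{"dx":0,"dy":0,"dz":0,"turn":0,"claw":0.045},{"dx":0,"dy":0,"dz":-0.01,"turn":0,"claw":0.045},{"dx":0,"dy":0,"dz":-0.02,"turn":0,"claw":0.045}]}}

```text
clock: 8.63
tcp_pos: [0.4833, 0.1367, 0.0835]
orientation: [3.139, -0.003, -2.199]
ft_force: [-0.1, -0.1, -0.2]
grip_width: 0.045
grip_force: 0.0
```

>>> {"method": "step_arm", "body": {"motion": [{"dx":0,"dy":0,"dz":-0.03,"turn":0,"claw":0.06},{"dx":0,"dy":0,"dz":-0.03,"turn":0,"claw":0.06},{"dx":0,"dy":0,"dz":-0.03,"turn":0.05,"claw":0.06},{"dx":0,"dy":0,"dz":-0.02,"turn":0.1,"claw":0.06},{"dx":0,"dy":0,"dz":0,"turn":0.12,"claw":0.06},{"dx":0,"dy":0,"dz":0,"turn":0.12,"claw":0.06},{"dx":0,"dy":0,"dz":0,"turn":0.12,"claw":0.06},{"dx":0,"dy":0,"dz":0,"turn":0.12,"claw":0.06},{"dx":0,"dy":0,"dz":0,"turn":0.12,"claw":0.06},{"dx":0,"dy":0,"dz":0,"turn":0.12,"claw":0.06}]}}

```text
clock: 9.47
tcp_pos: [0.4847, 0.1371, 0.1952]
orientation: [3.141, 0.0, -3.075]
ft_force: [-0.6, -0.8, 0.8]
grip_width: 0.0601
grip_force: 0.0
```

```bash
python3 -c "
from h import *
plan(.4966,-.2022,.14,135,14)"
```

```text
clk 9.47 rows 14 dx -0.0089 dy -0.0234 dz 0.0039 turn 0.0608 q [ 0.28  0.23 -0.1   1.24  0.    0.21]
```

>>> {"method": "step_arm", "body": {"motion": [{"dx":-0.0089,"dy":-0.0234,"dz":0.003,"turn":0.061,"claw":0.068},{"dx":-0.0089,"dy":-0.0234,"dz":0.003,"turn":0.061,"claw":0.068},{"dx":-0.0089,"dy":-0.0234,"dz":0.003,"turn":0.061,"claw":0.068},{"dx":-0.0089,"dy":-0.0234,"dz":0.003,"turn":0.061,"claw":0.068},{"dx":-0.0089,"dy":-0.0234,"dz":0.003,"turn":0.061,"claw":0.068},{"dx":-0.0089,"dy":-0.0234,"dz":0.003,"turn":0.061,"claw":0.068},{"dx":-0.0089,"dy":-0.0234,"dz":0.003,"turn":0.061,"claw":0.068},{"dx":-0.0089,"dy":-0.0234,"dz":0.003,"turn":0.061,"claw":0.068},{"dx":-0.0089,"dy":-0.0234,"dz":0.003,"turn":0.061,"claw":0.068},{"dx":-0.0089,"dy":-0.0234,"dz":0.003,"turn":0.061,"claw":0.068}]}}

```text
clock: 10.3
tcp_pos: [0.5243, -0.1075, 0.165]
orientation: [3.141, 0.0, 2.601]
ft_force: [0.2, 0.3, -0.2]
grip_width: 0.068
grip_force: 0.0
```

```bash
python3 -c "
from h import *
plan(.4966,-.2022,.13,135,6)"
```

```text
clk 10.30 rows 6 dx -0.0058 dy -0.0154 dz 0.0058 turn 0.0408 q [-0.2   0.31 -0.08  1.18  0.    0.34]
```

>>> {"method": "step_arm", "body": {"motion": [{"dx":-0.0058,"dy":-0.0154,"dz":0.0058,"turn":0.041,"claw":0.068},{"dx":-0.0058,"dy":-0.0154,"dz":0.0058,"turn":0.041,"claw":0.068},{"dx":-0.0058,"dy":-0.0154,"dz":0.0058,"turn":0.041,"claw":0.068},{"dx":-0.0058,"dy":-0.0154,"dz":0.0058,"turn":0.041,"claw":0.068},{"dx":-0.0058,"dy":-0.0154,"dz":0.0058,"turn":0.041,"claw":0.068},{"dx":-0.0058,"dy":-0.0154,"dz":0.0058,"turn":0.041,"claw":0.068},{"dx":0,"dy":0,"dz":0,"turn":0,"claw":0.068},{"dx":0,"dy":0,"dz":0,"turn":0,"claw":0.068},{"dx":0,"dy":0,"dz":0,"turn":0,"claw":0.068},{"dx":0,"dy":0,"dz":0,"turn":0,"claw":0.068}]}}

```text
clock: 11.13
tcp_pos: [0.4975, -0.2003, 0.1302]
orientation: [3.141, 0.0, 2.359]
ft_force: [-0.1, 0.4, 0.1]
grip_width: 0.0683
grip_force: 0.0
```

```bash
python3 -c "
from h import *
plan(.4968,-.2021,.028,135,7)"
```

```text
clk 11.13 rows 7 dx -0.0001 dy -0.0002 dz 0.0146 turn 0.0004 q [-0.38  0.33 -0.14  1.1   0.    0.4 ]
```

>>> {"method": "step_arm", "body": {"motion": [{"dx":-0.0007,"dy":-0.0014,"dz":0.015,"turn":0.003,"claw":0.068},{"dx":0,"dy":0,"dz":0.017,"turn":0,"claw":0.068},{"dx":0,"dy":0,"dz":0.017,"turn":0,"claw":0.068},{"dx":0,"dy":0,"dz":0.017,"turn":0,"claw":0.068},{"dx":0,"dy":0,"dz":0.017,"turn":0,"claw":0.068},{"dx":0,"dy":0,"dz":0.012,"turn":0,"claw":0.06},{"dx":0,"dy":0,"dz":0.007,"turn":0,"claw":0.05},{"dx":0,"dy":0,"dz":0,"turn":0,"claw":0.044},{"dx":0,"dy":0,"dz":0,"turn":0,"claw":0.03},{"dx":0,"dy":0,"dz":0,"turn":0,"claw":0.01}], "force": 40}}

```text
clock: 11.97
tcp_pos: [0.4972, -0.2023, 0.0285]
orientation: [3.141, 0.001, 2.355]
ft_force: [-0.2, -0.6, -1.7]
grip_width: 0.0346
grip_force: 39.9
```

>>> {"method": "step_arm", "body": {"motion": [{"dx":0,"dy":0,"dz":0,"turn":0,"claw":0.01},{"dx":0,"dy":0,"dz":0,"turn":0,"claw":0.01},{"dx":0,"dy":0,"dz":0,"turn":0,"claw":0.01},{"dx":0,"dy":0,"dz":0,"turn":0,"claw":0.01},{"dx":0,"dy":0,"dz":0,"turn":0,"claw":0.01},{"dx":0,"dy":0,"dz":0,"turn":0,"claw":0.01},{"dx":0,"dy":0,"dz":0,"turn":0,"claw":0.01},{"dx":0,"dy":0,"dz":0,"turn":0,"claw":0.01},{"dx":0,"dy":0,"dz":0,"turn":0,"claw":0.01},{"dx":0,"dy":0,"dz":0,"turn":0,"claw":0.01}]}}

```text
clock: 12.8
tcp_pos: [0.4968, -0.2025, 0.028]
orientation: [3.141, 0.001, 2.355]
ft_force: [-1.3, 0.5, 6.1]
grip_width: 0.0349
grip_force: 40.6
```

>>> {"method": "step_arm", "body": {"motion": [{"dx":0,"dy":0,"dz":-0.01,"turn":0,"claw":0.01},{"dx":0,"dy":0,"dz":-0.025,"turn":0,"claw":0.01},{"dx":0,"dy":0,"dz":-0.03,"turn":0,"claw":0.01},{"dx":0,"dy":0,"dz":-0.03,"turn":0,"claw":0.01},{"dx":0,"dy":0,"dz":-0.025,"turn":-0.06,"claw":0.01},{"dx":0,"dy":0,"dz":-0.01,"turn":-0.1,"claw":0.01},{"dx":0,"dy":0,"dz":0,"turn":-0.1,"claw":0.01},{"dx":0,"dy":0,"dz":0,"turn":-0.1,"claw":0.01},{"dx":0,"dy":0,"dz":0,"turn":-0.1,"claw":0.01},{"dx":0,"dy":0,"dz":0,"turn":-0.1,"claw":0.01}]}}

```text
clock: 13.63
tcp_pos: [0.4964, -0.2023, 0.1582]
orientation: [-3.142, 0.0, 2.92]
ft_force: [-0.4, -0.3, -1.6]
grip_width: 0.0345
grip_force: 40.3
```

```bash
python3 -c "
from h import *
plan(.5229,.1880,.15,233.9,17)"
```

```text
clk 13.63 rows 17 dx -0.0093 dy 0.0225 dz 0.0005 turn -0.0684 q [-0.39  0.31 -0.09  1.17 -0.   -0.17]
```

>>> {"method": "step_arm", "body": {"motion": [{"dx":-0.0093,"dy":0.0225,"dz":0,"turn":-0.068,"claw":0.01},{"dx":-0.0093,"dy":0.0225,"dz":0,"turn":-0.068,"claw":0.01},{"dx":-0.0093,"dy":0.0225,"dz":0,"turn":-0.068,"claw":0.01},{"dx":-0.0093,"dy":0.0225,"dz":0,"turn":-0.068,"claw":0.01},{"dx":-0.0093,"dy":0.0225,"dz":0,"turn":-0.068,"claw":0.01},{"dx":-0.0093,"dy":0.0225,"dz":0,"turn":-0.068,"claw":0.01},{"dx":-0.0093,"dy":0.0225,"dz":0,"turn":-0.068,"claw":0.01},{"dx":-0.0093,"dy":0.0225,"dz":0,"turn":-0.068,"claw":0.01},{"dx":-0.0093,"dy":0.0225,"dz":0,"turn":-0.068,"claw":0.01},{"dx":-0.0093,"dy":0.0225,"dz":0,"turn":-0.068,"claw":0.01}]}}

```text
clock: 14.47
tcp_pos: [0.57, 0.026, 0.158]
orientation: [3.142, -0.0, -2.685]
ft_force: [-0.2, 0.0, -2.8]
grip_width: 0.0345
grip_force: 40.4
```

```bash
python3 -c "
from h import *
plan(.5229,.1880,.15,233.9,7)"
```

```text
clk 14.47 rows 7 dx -0.0090 dy 0.0226 dz 0.0011 turn -0.0692 q [ 0.05  0.38  0.01  1.2  -0.   -0.41]
```

>>> {"method": "step_arm", "body": {"motion": [{"dx":-0.009,"dy":0.0226,"dz":0,"turn":-0.069,"claw":0.01},{"dx":-0.009,"dy":0.0226,"dz":0,"turn":-0.069,"claw":0.01},{"dx":-0.009,"dy":0.0226,"dz":0,"turn":-0.069,"claw":0.01},{"dx":-0.009,"dy":0.0226,"dz":0,"turn":-0.069,"claw":0.01},{"dx":-0.009,"dy":0.0226,"dz":0,"turn":-0.069,"claw":0.01},{"dx":-0.009,"dy":0.0226,"dz":0,"turn":-0.069,"claw":0.01},{"dx":-0.009,"dy":0.0226,"dz":0,"turn":-0.069,"claw":0.01},{"dx":0,"dy":0,"dz":0,"turn":0,"claw":0.01},{"dx":0,"dy":0,"dz":0,"turn":0,"claw":0.01},{"dx":0,"dy":0,"dz":0,"turn":0,"claw":0.01}]}}

```text
clock: 15.3
tcp_pos: [0.5233, 0.1867, 0.158]
orientation: [-3.141, -0.0, -2.206]
ft_force: [0.1, 0.2, -1.8]
grip_width: 0.035
grip_force: 40.5
```

```bash
python3 -c "
from h import *
plan(.5229,.1880,.15,233.9,1)
wrist('w4')"
```

```text
clk 15.30 rows 1 dx -0.0008 dy 0.0011 dz 0.0080 turn -0.0052 q [ 0.34  0.35 -0.04  1.18 -0.   -0.59]
[0.52331591 0.18668694 0.15797202] [-3.14129291e+00 -6.09517022e-05 -2.20602298e+00] 0.017791163613742018
```

View pics/w4.png

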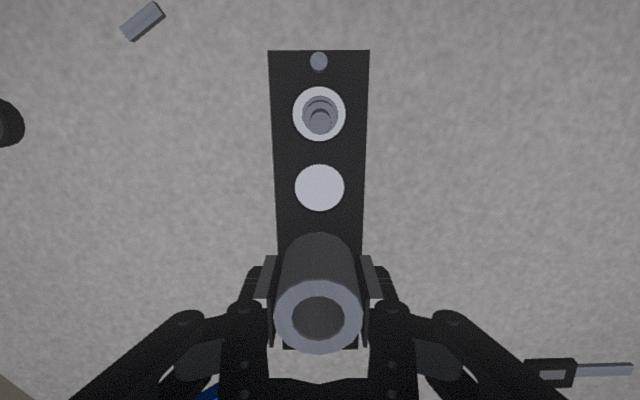

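The pin stands upright and centred in recess 1 (319,114). Empty recess 2 is at (319.5,187.5), and the held bush's top ring is centred at about (318,317).

```bash
python3 - <<'E'
from h import *
import pickle
c,T,s=pickle.load(open("w4.pkl","rb"))
print("recess2",ray(c,319.5,187.5,.0125,T),"recess1",ray(c,319,114,.0125,T),"bush",ray(c,318.5,317,.193,T),s["tcp_pos"])
E
```

```text
recess2 [0.52199727 0.18894869 0.0125    ] recess1 [0.48458961 0.13741358 0.0125    ] bush [0.52201858 0.18732717 0.193     ] [0.52331591 0.18668694 0.15797202]
```

>>> {"method": "step_arm", "body": {"motion": [{"dx":-0.001,"dy":0.0012,"dz":0.01,"turn":-0.005,"claw":0.01},{"dx":0,"dy":0,"dz":0.022,"turn":0,"claw":0.01},{"dx":0,"dy":0,"dz":0.022,"turn":0,"claw":0.01},{"dx":0,"dy":0,"dz":0.022,"turn":0,"claw":0.01},{"dx":0,"dy":0,"dz":0.022,"turn":0,"claw":0.01},{"dx":0,"dy":0,"dz":0.02,"turn":0,"claw":0.01},{"dx":0,"dy":0,"dz":0.01,"turn":0,"claw":0.01},{"dx":0,"dy":0,"dz":0.004,"turn":0,"claw":0.01},{"dx":0,"dy":0,"dz":0.003,"turn":0,"claw":0.01},{"dx":0,"dy":0,"dz":0,"turn":0,"claw":0.01}]}}

```text
clock: 16.18
tcp_pos: [0.5232, 0.1884, 0.0228]
orientation: [-3.141, 0.0, -2.201]
ft_force: [1.0, 0.3, -1.9]
grip_width: 0.0345
grip_force: 40.5
```

>>> {"method": "step_arm", "body": {"motion": [{"dx":0,"dy":0,"dz":0.001,"turn":0,"claw":0.01},{"dx":0,"dy":0,"dz":0.001,"turn":0,"claw":0.01},{"dx":0,"dy":0,"dz":0.0005,"turn":0,"claw":0.01},{"dx":0,"dy":0,"dz":0,"turn":0,"claw":0.01},{"dx":0,"dy":0,"dz":0,"turn":0,"claw":0.045},{"dx":0,"dy":0,"dz":0,"turn":0,"claw":0.065},{"dx":0,"dy":0,"dz":0,"turn":0,"claw":0.065},{"dx":0,"dy":0,"dz":0,"turn":0,"claw":0.065},{"dx":0,"dy":0,"dz":-0.01,"turn":0,"claw":0.065},{"dx":0,"dy":0,"dz":-0.02,"turn":0,"claw":0.065}]}}

```text
clock: 17.02
tcp_pos: [0.5215, 0.188, 0.0492]
orientation: [3.14, -0.003, -2.2]
ft_force: [0.4, -0.3, -0.2]
grip_width: 0.0651
grip_force: 0.0
```

>>> {"method": "step_arm", "body": {"motion": [{"dx":0,"dy":0,"dz":-0.03,"turn":0,"claw":0.07},{"dx":0,"dy":0,"dz":-0.04,"turn":0,"claw":0.07},{"dx":0,"dy":0,"dz":-0.04,"turn":0.05,"claw":0.07},{"dx":0,"dy":0,"dz":-0.03,"turn":0.1,"claw":0.07},{"dx":0,"dy":0,"dz":0,"turn":0.12,"claw":0.07},{"dx":0,"dy":0,"dz":0,"turn":0.12,"claw":0.07},{"dx":0,"dy":0,"dz":0,"turn":0.12,"claw":0.07},{"dx":0,"dy":0,"dz":0,"turn":0.12,"claw":0.07},{"dx":0,"dy":0,"dz":0,"turn":0.12,"claw":0.07},{"dx":0,"dy":0,"dz":0,"turn":0.12,"claw":0.07}]}}

```text
clock: 17.85
tcp_pos: [0.5228, 0.1884, 0.191]
orientation: [3.141, 0.0, -3.076]
ft_force: [-0.4, -0.3, 0.2]
grip_width: 0.0702
grip_force: 0.0
```

```bash
python3 -c "
from h import *
plan(.5422,-.2548,.14,135,16)"
```

```text
clk 17.85 rows 16 dx -0.0105 dy -0.0266 dz 0.0032 turn 0.0532 q [0.35 0.34 0.03 1.26 0.   0.28]
```

>>> {"method": "step_arm", "body": {"motion": [{"dx":-0.0105,"dy":-0.0266,"dz":0.003,"turn":0.053,"claw":0.075},{"dx":-0.0105,"dy":-0.0266,"dz":0.003,"turn":0.053,"claw":0.075},{"dx":-0.0105,"dy":-0.0266,"dz":0.003,"turn":0.053,"claw":0.075},{"dx":-0.0105,"dy":-0.0266,"dz":0.003,"turn":0.053,"claw":0.075},{"dx":-0.0105,"dy":-0.0266,"dz":0.003,"turn":0.053,"claw":0.075},{"dx":-0.0105,"dy":-0.0266,"dz":0.003,"turn":0.053,"claw":0.075},{"dx":-0.0105,"dy":-0.0266,"dz":0.003,"turn":0.053,"claw":0.075},{"dx":-0.0105,"dy":-0.0266,"dz":0.003,"turn":0.053,"claw":0.075},{"dx":-0.0105,"dy":-0.0266,"dz":0.003,"turn":0.053,"claw":0.075},{"dx":-0.0105,"dy":-0.0266,"dz":0.003,"turn":0.053,"claw":0.075}]}}

```text
clock: 18.68
tcp_pos: [0.5815, -0.0895, 0.1608]
orientation: [3.141, 0.001, 2.68]
ft_force: [1.5, 0.6, -0.2]
grip_width: 0.0748
grip_force: 0.0
```

```bash
python3 -c "
from h import *
plan(.5422,-.2548,.13,135,7)"
```

```text
clk 18.68 rows 7 dx -0.0087 dy -0.0227 dz 0.0044 turn 0.0463 q [-0.15  0.42  0.07  1.22 -0.    0.31]
```

>>> {"method": "step_arm", "body": {"motion": [{"dx":-0.0087,"dy":-0.0227,"dz":0.0044,"turn":0.046,"claw":0.075},{"dx":-0.0087,"dy":-0.0227,"dz":0.0044,"turn":0.046,"claw":0.075},{"dx":-0.0087,"dy":-0.0227,"dz":0.0044,"turn":0.046,"claw":0.075},{"dx":-0.0087,"dy":-0.0227,"dz":0.0044,"turn":0.046,"claw":0.075},{"dx":-0.0087,"dy":-0.0227,"dz":0.0044,"turn":0.046,"claw":0.075},{"dx":-0.0087,"dy":-0.0227,"dz":0.0044,"turn":0.046,"claw":0.075},{"dx":-0.0087,"dy":-0.0227,"dz":0.0044,"turn":0.046,"claw":0.075},{"dx":0,"dy":0,"dz":0,"turn":0,"claw":0.075},{"dx":0,"dy":0,"dz":0,"turn":0,"claw":0.075},{"dx":0,"dy":0,"dz":0,"turn":0,"claw":0.075}]}}

```text
clock: 19.52
tcp_pos: [0.5429, -0.2527, 0.1299]
orientation: [3.141, 0.0, 2.361]
ft_force: [0.2, 0.2, -0.2]
grip_width: 0.0747
grip_force: 0.0
```

```bash
python3 -c "
from h import *
plan(.5422,-.2548,.04,135,1)"
```

```text
clk 19.52 rows 1 dx -0.0010 dy -0.0019 dz 0.0899 turn 0.0052 q [-0.44  0.45  0.04  1.16  0.    0.34]
```

>>> {"method": "step_arm", "body": {"motion": [{"dx":-0.001,"dy":-0.0019,"dz":0.012,"turn":0.005,"claw":0.075},{"dx":0,"dy":0,"dz":0.018,"turn":0,"claw":0.075},{"dx":0,"dy":0,"dz":0.018,"turn":0,"claw":0.075},{"dx":0,"dy":0,"dz":0.018,"turn":0,"claw":0.075},{"dx":0,"dy":0,"dz":0.014,"turn":0,"claw":0.07},{"dx":0,"dy":0,"dz":0.008,"turn":0,"claw":0.06},{"dx":0,"dy":0,"dz":0,"turn":0,"claw":0.052},{"dx":0,"dy":0,"dz":0,"turn":0,"claw":0.04},{"dx":0,"dy":0,"dz":0,"turn":0,"claw":0.02},{"dx":0,"dy":0,"dz":0,"turn":0,"claw":0.02}]}}

```text
clock: 20.35
tcp_pos: [0.5426, -0.2552, 0.0423]
orientation: [3.141, 0.001, 2.356]
ft_force: [0.9, -0.4, -2.2]
grip_width: 0.0414
grip_force: 40.6
```

>>> {"method": "step_arm", "body": {"motion": [{"dx":0,"dy":0,"dz":0,"turn":0,"claw":0.02},{"dx":0,"dy":0,"dz":0,"turn":0,"claw":0.02},{"dx":0,"dy":0,"dz":0,"turn":0,"claw":0.02},{"dx":0,"dy":0,"dz":0,"turn":0,"claw":0.02},{"dx":0,"dy":0,"dz":0,"turn":0,"claw":0.02},{"dx":0,"dy":0,"dz":0,"turn":0,"claw":0.02},{"dx":0,"dy":0,"dz":0,"turn":0,"claw":0.02},{"dx":0,"dy":0,"dz":0,"turn":0,"claw":0.02},{"dx":0,"dy":0,"dz":0,"turn":0,"claw":0.02},{"dx":0,"dy":0,"dz":0,"turn":0,"claw":0.02}]}}

```text
clock: 21.18
tcp_pos: [0.5425, -0.2553, 0.0419]
orientation: [3.141, 0.001, 2.356]
ft_force: [0.4, 0.8, 5.4]
grip_width: 0.0415
grip_force: 41.0
```

```bash
python3 -c "
from h import *
wrist('w5')"
```

```text
[ 0.54246443 -0.2552527   0.04186203] [3.14113481e+00 9.87391435e-04 2.35582296e+00] 0.0015799487126114968
```

View pics/w5.png

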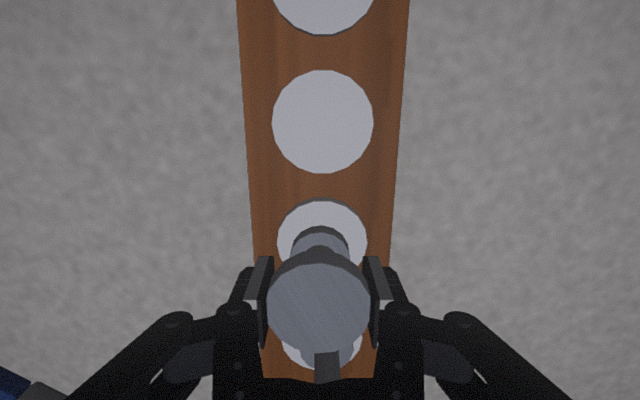

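The flange is gripped on its rim, centred at about (319,308) and upright. Lifting it.

>>> {"method": "step_arm", "body": {"motion": [{"dx":0,"dy":0,"dz":-0.01,"turn":0,"claw":0.02},{"dx":0,"dy":0,"dz":-0.025,"turn":0,"claw":0.02},{"dx":0,"dy":0,"dz":-0.03,"turn":0,"claw":0.02},{"dx":0,"dy":0,"dz":-0.03,"turn":0,"claw":0.02},{"dx":0,"dy":0,"dz":-0.02,"turn":-0.06,"claw":0.02},{"dx":0,"dy":0,"dz":-0.01,"turn":-0.1,"claw":0.02},{"dx":0,"dy":0,"dz":0,"turn":-0.1,"claw":0.02},{"dx":0,"dy":0,"dz":0,"turn":-0.1,"claw":0.02},{"dx":0,"dy":0,"dz":0,"turn":-0.1,"claw":0.02},{"dx":0,"dy":0,"dz":0,"turn":-0.1,"claw":0.02}]}}

```text
clock: 22.07
tcp_pos: [0.5418, -0.2551, 0.1669]
orientation: [-3.142, -0.0, 2.921]
ft_force: [-0.8, -0.8, -2.8]
grip_width: 0.0417
grip_force: 41.0
```

```bash
python3 -c "
from h import *
plan(.5605,.2400,.167,233.9,17)"
```

```text
clk 22.07 rows 17 dx -0.0110 dy 0.0288 dz -0.0000 turn -0.0683 q [-0.44  0.44  0.11  1.25 -0.   -0.22]
```

>>> {"method": "step_arm", "body": {"motion": [{"dx":-0.011,"dy":0.0288,"dz":0,"turn":-0.068,"claw":0.02},{"dx":-0.011,"dy":0.0288,"dz":0,"turn":-0.068,"claw":0.02},{"dx":-0.011,"dy":0.0288,"dz":0,"turn":-0.068,"claw":0.02},{"dx":-0.011,"dy":0.0288,"dz":0,"turn":-0.068,"claw":0.02},{"dx":-0.011,"dy":0.0288,"dz":0,"turn":-0.068,"claw":0.02},{"dx":-0.011,"dy":0.0288,"dz":0,"turn":-0.068,"claw":0.02},{"dx":-0.011,"dy":0.0288,"dz":0,"turn":-0.068,"claw":0.02},{"dx":-0.011,"dy":0.0288,"dz":0,"turn":-0.068,"claw":0.02},{"dx":-0.011,"dy":0.0288,"dz":0,"turn":-0.068,"claw":0.02},{"dx":-0.011,"dy":0.0288,"dz":0,"turn":-0.068,"claw":0.02}]}}

```text
clock: 22.9
tcp_pos: [0.6269, 0.0366, 0.1666]
orientation: [3.142, -0.0, -2.684]
ft_force: [0.1, -0.5, -1.4]
grip_width: 0.0416
grip_force: 41.1
```

```bash
python3 -c "
from h import *
plan(.5605,.2400,.167,233.9,7)"
```

```text
clk 22.90 rows 7 dx -0.0106 dy 0.0290 dz -0.0001 turn -0.0690 q [ 0.06  0.5   0.21  1.28 -0.   -0.4 ]
```

>>> {"method": "step_arm", "body": {"motion": [{"dx":-0.0106,"dy":0.029,"dz":0,"turn":-0.069,"claw":0.02},{"dx":-0.0106,"dy":0.029,"dz":0,"turn":-0.069,"claw":0.02},{"dx":-0.0106,"dy":0.029,"dz":0,"turn":-0.069,"claw":0.02},{"dx":-0.0106,"dy":0.029,"dz":0,"turn":-0.069,"claw":0.02},{"dx":-0.0106,"dy":0.029,"dz":0,"turn":-0.069,"claw":0.02},{"dx":-0.0106,"dy":0.029,"dz":0,"turn":-0.069,"claw":0.02},{"dx":-0.0106,"dy":0.029,"dz":0,"turn":-0.069,"claw":0.02},{"dx":0,"dy":0,"dz":0,"turn":0,"claw":0.02},{"dx":0,"dy":0,"dz":0,"turn":0,"claw":0.02},{"dx":0,"dy":0,"dz":0,"turn":0,"claw":0.02}]}}

```text
clock: 23.73
tcp_pos: [0.5615, 0.2388, 0.1666]
orientation: [-3.141, -0.0, -2.205]
ft_force: [-0.7, 0.4, -1.6]
grip_width: 0.0415
grip_force: 41.2
```

```bash
python3 -c "
from h import *
plan(.5605,.2402,.034,233.9,1)
wrist('w6')"
```

```text
clk 23.73 rows 1 dx -0.0005 dy 0.0016 dz 0.1326 turn -0.0038 q [ 0.4   0.46  0.15  1.26 -0.   -0.53]
[0.56150237 0.23884382 0.16663435] [-3.14134922e+00 -1.38377078e-04 -2.20466552e+00] 0.021556288940501878
```

View pics/w6.png

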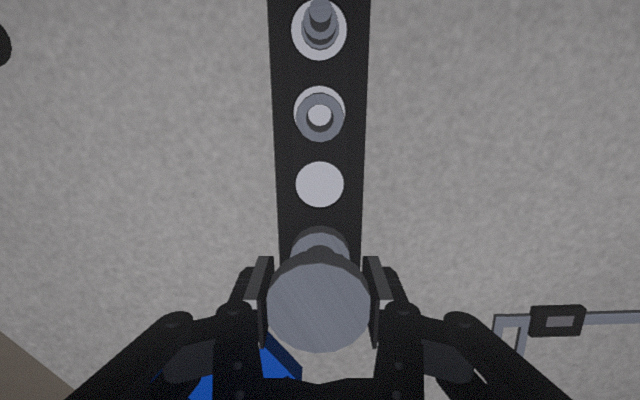

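Pin and bush stand in recesses 1 and 2, recess 3 is empty at (319,185), and the flange is held upright at (319,308). Lowering it.

>>> {"method": "step_arm", "body": {"motion": [{"dx":-0.0005,"dy":0.0016,"dz":0.01,"turn":-0.004,"claw":0.02},{"dx":0,"dy":0,"dz":0.02,"turn":0,"claw":0.02},{"dx":0,"dy":0,"dz":0.022,"turn":0,"claw":0.02},{"dx":0,"dy":0,"dz":0.022,"turn":0,"claw":0.02},{"dx":0,"dy":0,"dz":0.022,"turn":0,"claw":0.02},{"dx":0,"dy":0,"dz":0.018,"turn":0,"claw":0.02},{"dx":0,"dy":0,"dz":0.009,"turn":0,"claw":0.02},{"dx":0,"dy":0,"dz":0.004,"turn":0,"claw":0.02},{"dx":0,"dy":0,"dz":0.003,"turn":0,"claw":0.02},{"dx":0,"dy":0,"dz":0,"turn":0,"claw":0.02}]}}

```text
clock: 24.62
tcp_pos: [0.5608, 0.2402, 0.0365]
orientation: [-3.141, 0.0, -2.201]
ft_force: [-0.6, -0.1, -1.6]
grip_width: 0.0419
grip_force: 41.2
```

>>> {"method": "step_arm", "body": {"motion": [{"dx":0,"dy":0,"dz":0.001,"turn":0,"claw":0.02},{"dx":0,"dy":0,"dz":0.001,"turn":0,"claw":0.02},{"dx":0,"dy":0,"dz":0.0005,"turn":0,"claw":0.02},{"dx":0,"dy":0,"dz":0,"turn":0,"claw":0.02},{"dx":0,"dy":0,"dz":0,"turn":0,"claw":0.05},{"dx":0,"dy":0,"dz":0,"turn":0,"claw":0.075},{"dx":0,"dy":0,"dz":0,"turn":0,"claw":0.075},{"dx":0,"dy":0,"dz":0,"turn":0,"claw":0.075},{"dx":0,"dy":0,"dz":-0.01,"turn":0,"claw":0.075},{"dx":0,"dy":0,"dz":-0.02,"turn":0,"claw":0.075}]}}

```text
clock: 25.45
tcp_pos: [0.5592, 0.2398, 0.0627]
orientation: [3.14, -0.003, -2.2]
ft_force: [-0.2, -1.4, -0.5]
grip_width: 0.0748
grip_force: 0.0
```

>>> {"method": "step_arm", "body": {"motion": [{"dx":0,"dy":0,"dz":-0.03,"turn":0,"claw":0.07},{"dx":0,"dy":0,"dz":-0.04,"turn":0,"claw":0.07},{"dx":0,"dy":0,"dz":-0.03,"turn":0.05,"claw":0.07},{"dx":0,"dy":0,"dz":-0.02,"turn":0.1,"claw":0.07},{"dx":0,"dy":0,"dz":0,"turn":0.12,"claw":0.07},{"dx":0,"dy":0,"dz":0,"turn":0.12,"claw":0.07},{"dx":0,"dy":0,"dz":0,"turn":0.12,"claw":0.07},{"dx":0,"dy":0,"dz":0,"turn":0.12,"claw":0.07},{"dx":0,"dy":0,"dz":0,"turn":0.12,"claw":0.07},{"dx":0,"dy":0,"dz":0,"turn":0.12,"claw":0.07}]}}

```text
clock: 26.28
tcp_pos: [0.5605, 0.2404, 0.1847]
orientation: [3.141, 0.0, -3.076]
ft_force: [0.7, 0.3, 0.4]
grip_width: 0.07
grip_force: 0.0
```

```bash
python3 -c "
from h import *
plan(.5880,-.2956,.15,135,18)"
```

```text
clk 26.28 rows 18 dx -0.0116 dy -0.0284 dz 0.0019 turn 0.0473 q [ 0.41  0.45  0.19  1.3  -0.    0.34]
```

>>> {"method": "step_arm", "body": {"motion": [{"dx":-0.0116,"dy":-0.0284,"dz":0.002,"turn":0.047,"claw":0.068},{"dx":-0.0116,"dy":-0.0284,"dz":0.002,"turn":0.047,"claw":0.068},{"dx":-0.0116,"dy":-0.0284,"dz":0.002,"turn":0.047,"claw":0.068},{"dx":-0.0116,"dy":-0.0284,"dz":0.002,"turn":0.047,"claw":0.068},{"dx":-0.0116,"dy":-0.0284,"dz":0.002,"turn":0.047,"claw":0.068},{"dx":-0.0116,"dy":-0.0284,"dz":0.002,"turn":0.047,"claw":0.068},{"dx":-0.0116,"dy":-0.0284,"dz":0.002,"turn":0.047,"claw":0.068},{"dx":-0.0116,"dy":-0.0284,"dz":0.002,"turn":0.047,"claw":0.068},{"dx":-0.0116,"dy":-0.0284,"dz":0.002,"turn":0.047,"claw":0.068},{"dx":-0.0116,"dy":-0.0284,"dz":0.002,"turn":0.047,"claw":0.068}]}}

```text
clock: 27.12
tcp_pos: [0.6351, -0.0559, 0.1645]
orientation: [3.141, 0.001, 2.74]
ft_force: [0.3, 0.9, -0.1]
grip_width: 0.0677
grip_force: 0.0
```

```bash
python3 -c "
from h import *
plan(.5880,-.2956,.14,135,8)"
```

```text
clk 27.12 rows 8 dx -0.0113 dy -0.0286 dz 0.0031 turn 0.0480 q [-0.09  0.52  0.24  1.29  0.    0.31]
```

>>> {"method": "step_arm", "body": {"motion": [{"dx":-0.0113,"dy":-0.0286,"dz":0.003,"turn":0.048,"claw":0.065},{"dx":-0.0113,"dy":-0.0286,"dz":0.003,"turn":0.048,"claw":0.065},{"dx":-0.0113,"dy":-0.0286,"dz":0.003,"turn":0.048,"claw":0.065},{"dx":-0.0113,"dy":-0.0286,"dz":0.003,"turn":0.048,"claw":0.065},{"dx":-0.0113,"dy":-0.0286,"dz":0.003,"turn":0.048,"claw":0.065},{"dx":-0.0113,"dy":-0.0286,"dz":0.003,"turn":0.048,"claw":0.065},{"dx":-0.0113,"dy":-0.0286,"dz":0.003,"turn":0.048,"claw":0.065},{"dx":-0.0113,"dy":-0.0286,"dz":0.003,"turn":0.048,"claw":0.065},{"dx":0,"dy":0,"dz":0,"turn":0,"claw":0.065},{"dx":0,"dy":0,"dz":0,"turn":0,"claw":0.065}]}}

```text
clock: 27.95
tcp_pos: [0.588, -0.2959, 0.1403]
orientation: [3.142, 0.0, 2.356]
ft_force: [-0.5, -0.2, 0.4]
grip_width: 0.0648
grip_force: 0.0
```

```bash
python3 -c "
from h import *
plan(.5881,-.2956,.0525,135,1)"
```

```text
clk 27.95 rows 1 dx 0.0001 dy 0.0003 dz 0.0878 turn 0.0001 q [-0.47  0.57  0.26  1.26  0.    0.32]
```

>>> {"method": "step_arm", "body": {"motion": [{"dx":0,"dy":0,"dz":0.012,"turn":0,"claw":0.065},{"dx":0,"dy":0,"dz":0.018,"turn":0,"claw":0.065},{"dx":0,"dy":0,"dz":0.018,"turn":0,"claw":0.065},{"dx":0,"dy":0,"dz":0.018,"turn":0,"claw":0.065},{"dx":0,"dy":0,"dz":0.014,"turn":0,"claw":0.06},{"dx":0,"dy":0,"dz":0.008,"turn":0,"claw":0.05},{"dx":0,"dy":0,"dz":0,"turn":0,"claw":0.042},{"dx":0,"dy":0,"dz":0,"turn":0,"claw":0.03},{"dx":0,"dy":0,"dz":0,"turn":0,"claw":0.01},{"dx":0,"dy":0,"dz":0,"turn":0,"claw":0.01}]}}

```text
clock: 28.78
tcp_pos: [0.5893, -0.2946, 0.0529]
orientation: [3.141, 0.001, 2.359]
ft_force: [0.4, -0.5, -0.9]
grip_width: 0.0298
grip_force: 39.6
```

>>> {"method": "step_arm", "body": {"motion": [{"dx":0,"dy":0,"dz":0,"turn":0,"claw":0.01},{"dx":0,"dy":0,"dz":0,"turn":0,"claw":0.01},{"dx":0,"dy":0,"dz":0,"turn":0,"claw":0.01},{"dx":0,"dy":0,"dz":0,"turn":0,"claw":0.01},{"dx":0,"dy":0,"dz":0,"turn":0,"claw":0.01},{"dx":0,"dy":0,"dz":0,"turn":0,"claw":0.01},{"dx":0,"dy":0,"dz":0,"turn":0,"claw":0.01},{"dx":0,"dy":0,"dz":0,"turn":0,"claw":0.01},{"dx":0,"dy":0,"dz":0,"turn":0,"claw":0.01},{"dx":0,"dy":0,"dz":0,"turn":0,"claw":0.01}], "force": 60}}

```text
clock: 29.62
tcp_pos: [0.5892, -0.2947, 0.0526]
orientation: [3.141, 0.001, 2.359]
ft_force: [0.6, 0.5, 7.2]
grip_width: 0.0295
grip_force: 59.7
```

```bash
python3 -c "
from h import *
wrist('w7')"
```

```text
[ 0.58915945 -0.29470141  0.05259803] [3.14102873e+00 1.27595312e-03 2.35879323e+00] 0.0011903322217281548
```

View pics/w7.png

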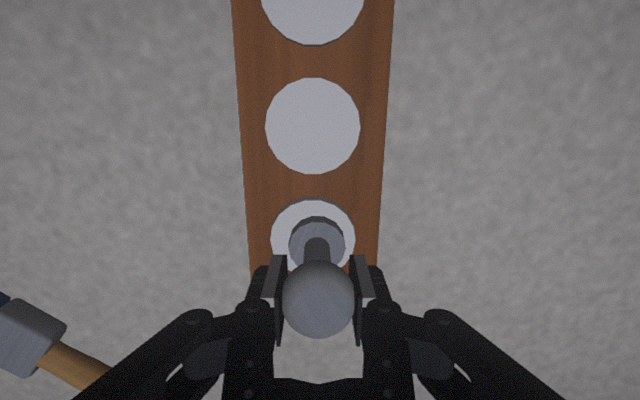

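The ball is gripped at its middle, (318,300), and upright. Since it could swing about the grip line, I'll lift and carry it gently.

>>> {"method": "step_arm", "body": {"motion": [{"dx":0,"dy":0,"dz":-0.005,"turn":0,"claw":0.01},{"dx":0,"dy":0,"dz":-0.015,"turn":0,"claw":0.01},{"dx":0,"dy":0,"dz":-0.02,"turn":0,"claw":0.01},{"dx":0,"dy":0,"dz":-0.025,"turn":0,"claw":0.01},{"dx":0,"dy":0,"dz":-0.025,"turn":0,"claw":0.01},{"dx":0,"dy":0,"dz":-0.02,"turn":-0.04,"claw":0.01},{"dx":0,"dy":0,"dz":-0.01,"turn":-0.06,"claw":0.01},{"dx":0,"dy":0,"dz":0,"turn":-0.06,"claw":0.01},{"dx":0,"dy":0,"dz":0,"turn":-0.06,"claw":0.01},{"dx":0,"dy":0,"dz":0,"turn":-0.06,"claw":0.01}]}}

```text
clock: 30.5
tcp_pos: [0.5886, -0.2945, 0.1722]
orientation: [-3.141, 0.0, 2.642]
ft_force: [0.1, 0.2, -1.7]
grip_width: 0.0296
grip_force: 59.4
```

```bash
python3 -c "
from h import *
plan(.5985,.2916,.172,233.9,28)"
```

```text
clk 30.50 rows 28 dx -0.0048 dy 0.0223 dz 0.0000 turn -0.0515 q [-0.46  0.57  0.33  1.34 -0.    0.04]
```

```bash
python3 -c "
from h import *
plan(.61,0,.172,195,15)"
```

```text
clk 30.50 rows 15 dx 0.0014 dy 0.0201 dz 0.0000 turn -0.0508 q [-0.46  0.57  0.33  1.34 -0.    0.04]
```

>>> {"method": "step_arm", "body": {"motion": [{"dx":0.0005,"dy":0.008,"dz":0,"turn":-0.03,"claw":0.01},{"dx":0.001,"dy":0.015,"dz":0,"turn":-0.051,"claw":0.01},{"dx":0.0014,"dy":0.02,"dz":0,"turn":-0.051,"claw":0.01},{"dx":0.0014,"dy":0.02,"dz":0,"turn":-0.051,"claw":0.01},{"dx":0.0014,"dy":0.02,"dz":0,"turn":-0.051,"claw":0.01},{"dx":0.0014,"dy":0.02,"dz":0,"turn":-0.051,"claw":0.01},{"dx":0.0014,"dy":0.02,"dz":0,"turn":-0.051,"claw":0.01},{"dx":0.0014,"dy":0.02,"dz":0,"turn":-0.051,"claw":0.01},{"dx":0.0014,"dy":0.02,"dz":0,"turn":-0.051,"claw":0.01},{"dx":0.0014,"dy":0.02,"dz":0,"turn":-0.051,"claw":0.01}]}}

```text
clock: 31.33
tcp_pos: [0.6255, -0.1149, 0.1718]
orientation: [3.141, -0.0, 3.13]
ft_force: [0.3, 0.5, -1.4]
grip_width: 0.0292
grip_force: 59.4
```

```bash
python3 -c "
from h import *
plan(.5985,.2916,.172,233.9,20)"
```

```text
clk 31.33 rows 20 dx -0.0077 dy 0.0197 dz -0.0000 turn -0.0476 q [-0.18  0.52  0.25  1.31  0.   -0.17]
```

>>> {"method": "step_arm", "body": {"motion": [{"dx":-0.0077,"dy":0.0197,"dz":0,"turn":-0.048,"claw":0.01},{"dx":-0.0077,"dy":0.0197,"dz":0,"turn":-0.048,"claw":0.01},{"dx":-0.0077,"dy":0.0197,"dz":0,"turn":-0.048,"claw":0.01},{"dx":-0.0077,"dy":0.0197,"dz":0,"turn":-0.048,"claw":0.01},{"dx":-0.0077,"dy":0.0197,"dz":0,"turn":-0.048,"claw":0.01},{"dx":-0.0077,"dy":0.0197,"dz":0,"turn":-0.048,"claw":0.01},{"dx":-0.0077,"dy":0.0197,"dz":0,"turn":-0.048,"claw":0.01},{"dx":-0.0077,"dy":0.0197,"dz":0,"turn":-0.048,"claw":0.01},{"dx":-0.0077,"dy":0.0197,"dz":0,"turn":-0.048,"claw":0.01},{"dx":-0.0077,"dy":0.0197,"dz":0,"turn":-0.048,"claw":0.01}]}}

```text
clock: 32.17
tcp_pos: [0.6608, 0.0916, 0.1718]
orientation: [3.141, -0.0, -2.674]
ft_force: [0.5, -0.3, -1.2]
grip_width: 0.0289
grip_force: 59.4
```

```bash
python3 -c "
from h import *
plan(.5985,.2916,.172,233.9,10)"
```

```text
clk 32.17 rows 10 dx -0.0078 dy 0.0196 dz -0.0000 turn -0.0473 q [ 0.14  0.59  0.37  1.35  0.   -0.33]
```

>>> {"method": "step_arm", "body": {"motion": [{"dx":-0.0078,"dy":0.0196,"dz":0,"turn":-0.0473,"claw":0.01},{"dx":-0.0078,"dy":0.0196,"dz":0,"turn":-0.0473,"claw":0.01},{"dx":-0.0078,"dy":0.0196,"dz":0,"turn":-0.0473,"claw":0.01},{"dx":-0.0078,"dy":0.0196,"dz":0,"turn":-0.0473,"claw":0.01},{"dx":-0.0078,"dy":0.0196,"dz":0,"turn":-0.0473,"claw":0.01},{"dx":-0.0078,"dy":0.0196,"dz":0,"turn":-0.0473,"claw":0.01},{"dx":-0.0078,"dy":0.0196,"dz":0,"turn":-0.0473,"claw":0.01},{"dx":-0.0078,"dy":0.0196,"dz":0,"turn":-0.0473,"claw":0.01},{"dx":-0.0078,"dy":0.0196,"dz":0,"turn":-0.0473,"claw":0.01},{"dx":-0.0078,"dy":0.0196,"dz":0,"turn":-0.0473,"claw":0.01}]}}

```text
clock: 33.0
tcp_pos: [0.5983, 0.291, 0.1717]
orientation: [3.141, -0.0, -2.201]
ft_force: [0.5, 0.4, -1.1]
grip_width: 0.0292
grip_force: 59.4
```

>>> {"method": "step_arm", "body": {"motion": [{"dx":0,"dy":0,"dz":0,"turn":0,"claw":0.01},{"dx":0,"dy":0,"dz":0,"turn":0,"claw":0.01},{"dx":0,"dy":0,"dz":0,"turn":0,"claw":0.01},{"dx":0,"dy":0,"dz":0,"turn":0,"claw":0.01},{"dx":0,"dy":0,"dz":0,"turn":0,"claw":0.01},{"dx":0,"dy":0,"dz":0,"turn":0,"claw":0.01},{"dx":0,"dy":0,"dz":0,"turn":0,"claw":0.01},{"dx":0,"dy":0,"dz":0,"turn":0,"claw":0.01},{"dx":0,"dy":0,"dz":0,"turn":0,"claw":0.01},{"dx":0,"dy":0,"dz":0,"turn":0,"claw":0.01}]}}

```text
clock: 33.83
tcp_pos: [0.5993, 0.2895, 0.1718]
orientation: [-3.142, -0.0, -2.203]
ft_force: [-0.1, 0.3, -2.1]
grip_width: 0.0292
grip_force: 59.5
```

```bash
python3 -c "
from h import *
plan(.5984,.2917,.0446,233.9,1)
wrist('w8')"
```

```text
clk 33.83 rows 1 dx -0.0013 dy 0.0020 dz 0.1272 turn -0.0017 q [ 0.45  0.58  0.36  1.35 -0.   -0.49]
[0.59925548 0.28951719 0.17180036] [-3.14156174e+00 -3.90744950e-05 -2.20259841e+00] 0.0007362012019609071
```

View pics/w8.png

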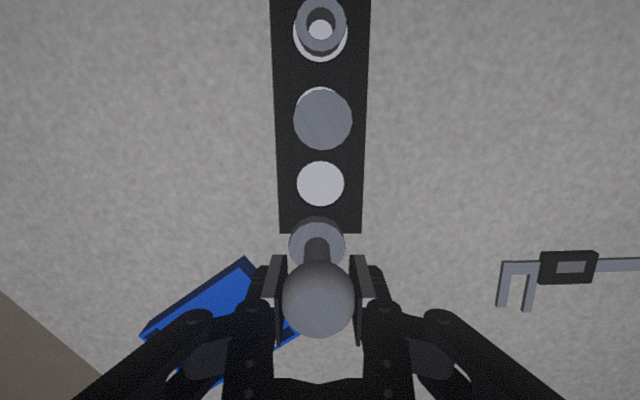

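The ball gauge hangs straight: ball (318,300), foot (317,243), the same as when picked. Recess 4 is empty at (320,184), and the flange (322,118) and bush are in place. Lowering it.

>>> {"method": "step_arm", "body": {"motion": [{"dx":-0.0013,"dy":0.002,"dz":0.01,"turn":-0.002,"claw":0.01},{"dx":0,"dy":0,"dz":0.02,"turn":0,"claw":0.01},{"dx":0,"dy":0,"dz":0.021,"turn":0,"claw":0.01},{"dx":0,"dy":0,"dz":0.021,"turn":0,"claw":0.01},{"dx":0,"dy":0,"dz":0.02,"turn":0,"claw":0.01},{"dx":0,"dy":0,"dz":0.015,"turn":0,"claw":0.01},{"dx":0,"dy":0,"dz":0.009,"turn":0,"claw":0.01},{"dx":0,"dy":0,"dz":0.005,"turn":0,"claw":0.01},{"dx":0,"dy":0,"dz":0.003,"turn":0,"claw":0.01},{"dx":0,"dy":0,"dz":0,"turn":0,"claw":0.01}]}}

```text
clock: 34.72
tcp_pos: [0.5984, 0.292, 0.0477]
orientation: [-3.142, 0.0, -2.2]
ft_force: [0.2, -0.5, -2.4]
grip_width: 0.0292
grip_force: 59.5
```

>>> {"method": "step_arm", "body": {"motion": [{"dx":0,"dy":0,"dz":0.001,"turn":0,"claw":0.01},{"dx":0,"dy":0,"dz":0.001,"turn":0,"claw":0.01},{"dx":0,"dy":0,"dz":0.001,"turn":0,"claw":0.01},{"dx":0,"dy":0,"dz":0,"turn":0,"claw":0.01},{"dx":0,"dy":0,"dz":0,"turn":0,"claw":0.01},{"dx":0,"dy":0,"dz":0,"turn":0,"claw":0.04},{"dx":0,"dy":0,"dz":0,"turn":0,"claw":0.06},{"dx":0,"dy":0,"dz":0,"turn":0,"claw":0.06},{"dx":0,"dy":0,"dz":0,"turn":0,"claw":0.06},{"dx":0,"dy":0,"dz":-0.008,"turn":0,"claw":0.06}]}}

```text
clock: 35.55
tcp_pos: [0.5976, 0.2915, 0.0518]
orientation: [3.141, -0.002, -2.2]
ft_force: [-0.7, -0.3, -0.2]
grip_width: 0.0604
grip_force: 0.0
```

>>> {"method": "step_arm", "body": {"motion": [{"dx":0,"dy":0,"dz":-0.02,"turn":0,"claw":0.065},{"dx":0,"dy":0,"dz":-0.03,"turn":0,"claw":0.065},{"dx":0,"dy":0,"dz":-0.03,"turn":0,"claw":0.065},{"dx":0,"dy":0,"dz":-0.03,"turn":0,"claw":0.065},{"dx":0,"dy":-0.02,"dz":-0.03,"turn":0,"claw":0.065},{"dx":0,"dy":-0.03,"dz":0,"turn":0,"claw":0.065},{"dx":0,"dy":-0.03,"dz":0,"turn":0,"claw":0.065},{"dx":0,"dy":-0.03,"dz":0,"turn":0,"claw":0.065},{"dx":0,"dy":0,"dz":0,"turn":0,"claw":0.065},{"dx":0,"dy":0,"dz":0,"turn":0,"claw":0.065}]}}

```text
clock: 36.38
tcp_pos: [0.6881, 0.2259, 0.1925]
orientation: [3.141, -0.0, -2.202]
ft_force: [-0.8, 0.5, -0.1]
grip_width: 0.0652
grip_force: 0.0
```

```bash
python3 - <<'E'
from bench import ctrl;import cv2
a=ctrl.read_camera("scene")["img"][180:350,360:510];b=ctrl.read_camera("side")["img"][110:210,250:350]
cv2.imwrite("pics/end.png",cv2.hconcat([cv2.resize(a,(371,420),interpolation=2),cv2.resize(b,(420,420),interpolation=2)]))
E
```

```text
(no output)
```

View pics/end.png

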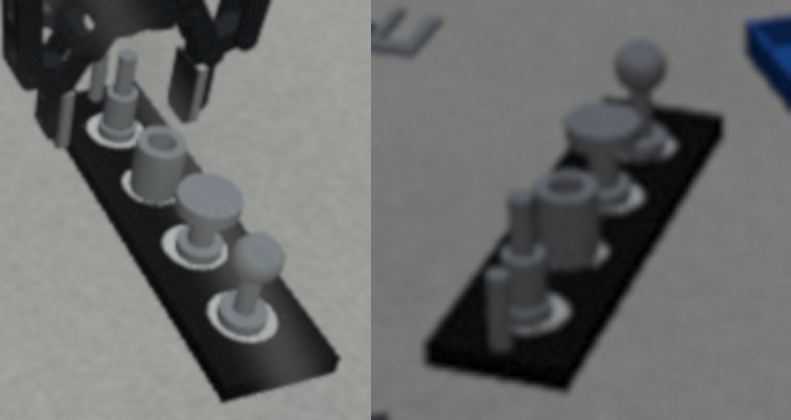

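Both views show all four parts upright in their recesses in the right order from the post (pin, bush, flange, ball), with the gripper clear.

```bash
python3 -c "
from bench import ctrl
print(ctrl.job_done())"
```

```text
the job is handed in; nothing more can be done
None
```

I handed the job in at about 36 s of the 106 s allowed: pin, bush, flange plug and ball gauge stand upright in recesses 1 to 4, counted from the post, checked in the final scene and side pictures.

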